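# Hang the dial gauge on its hook, dial outward

### The job

Take the steel dial gauge (the square plate with the round white dial on one face) out of its wooden slot block and hang it on the brass hook stand: the hook's peg goes through the eye of the plate, and the dial must face outward, toward the hook's free knob end and away from the post. Let go so that it hangs freely, at rest, and leave the stepped gauge standing in its own block.

Things in the scene. Friction and masses are not known exactly. Their poses are not given: they have to be found in the camera images.
- gauge_grip (a point): Grip point of the dial gauge, a loose bare steel plate of 0.12 kg, 8 mm thick (its x), 146 mm high (its z): middle of the plain tab at its top (34 mm wide, 104 to 146 mm above the plate's bottom edge). This point is 130 mm above the bottom edge, 26 mm above the eye's peak, on the mid-plane. Axes: z up the plate, y along its width, x square to it; the dial looks along -x.
- gauge_eye (a point): Centre of the gauge's house-shaped eye right through the plate, 30 mm wide, 30 mm high in the middle; its upper edge is a roof of 30 degrees that centres itself on a peg. 8 mm side bars beside it (46 mm overall). 89 mm above the bottom edge, 41 mm below gauge_grip; the roof's peak is 15 mm above this point. Axes as gauge_grip.
- gauge_dial (a point): Centre of the gauge's round white dial (45 mm across, black ticks and a hand), on one face only of its square body (56 mm wide, the lowest 74 mm of the plate); the other face is plain steel. 48 mm above the bottom edge, 5 mm in front of the mid-plane. Axes as gauge_grip: -x points out of the dial.
- block_a: Fixed wooden slot block, 44 x 76 x 30 mm, in which the dial gauge stands upright at the start, facing any way, even dial away from the robot. Origin: centre of its underside, on the bench; z up. Slot 10 mm wide along its y; slot floor 8 mm, rim 30 mm above the bench: lift the gauge straight up by more than 22 mm.
- step_gauge_grip (a point): Tab of the stepped gauge, 130 mm above its bottom edge: same steel, thickness, eye, tab and kind of block as the dial gauge, but no dial, and its body narrows downward in steps (46, 35, 24 mm wide). A bystander 12 to 23 cm from the dial gauge, on either side of it; leave it alone. x square to the plate, z up.
- hook_peg (a point): Middle of the hook's peg, on its axis, 146 mm above the bench. Fixed stand: round dark base 60 mm across, brass post of 8 mm diameter bent at the top into a level peg of 8 mm diameter. Axes: z up, -x along the peg from post to knob (roughly toward the robot). The post's axis is 34 mm from here along +x. When the gauge hangs, gauge_eye is 10 mm below the peg's axis.
- hook_knob (a point): Centre of the ball knob (14 mm diameter) on the free end of the peg, 34 mm from hook_peg along -x. Its top, 153 mm above the bench, is the highest point of the stand; it passes through the eye with 6 mm to spare all round when centred. Axes as hook_peg.
Mind the look-alikes: they are no part of the job. What is shaped like the part that bears gauge_grip but pink is not meant.

How it is judged (in metres and radians):
At the end, for the whole second after the job is handed in: The gauge hangs with the peg through its eye: eye centre 5 to 21 mm below the peg's axis, within 15 mm sideways and 32 mm of the peg's middle along it; plate square to the peg within 23 degrees, upright within 20; dial on the knob's side (z of gauge_eye in the frame of hook_peg between -0.021 and -0.005 m and y of gauge_eye in the frame of hook_peg between -0.015 and 0.015 m and x of gauge_eye in the frame of hook_peg between -0.032 and 0.032 m and angle between the x axis of gauge_dial and the x axis of hook_peg, either way round below 0.4 rad and x of hook_knob in the frame of gauge_dial below 0 m and angle between gauge_grip's own z axis and vertical below 0.35 rad); the robot touches nothing.
It fails at once if the stepped gauge is moved more than 30 mm (distance of step_gauge_grip from where it was at the start of the episode above 0.03 m).
It also fails if it takes over 43 s, if anything falls off the work surface, if the arm or the gripper's body presses on something with over 40 N, if the wrist force passes 120 N, or if a joint passes its speed limit or range.

### The arm

A 6-joint arm with a two-finger parallel gripper is mounted at the origin on a cart in front of the work surface, level with it; the furniture and walls round the work are solid. World frame = base frame: x ahead of the robot, y to its left, z up, the work surface at z = 0. Lengths are in mm, angles in degrees, forces in N, time in s.
With the tool pointing down it reaches from about 275 to 1000 mm from the base axis. Payload 8.4 kg.
Tool frame: the origin (TCP) lies at the centre of the arm's flange, where the gripper is bolted on; the fingertips stand 173 mm ahead of it and the grasp point (between the pads) lies 155 mm ahead of it; z points along the fingers, y is the line along which they close (so a half turn about z gives the same grasp; the last joint's range is limited). The gripper opens to 85 mm and grips with 20 to 120 N. Pads are 22 mm wide; open, the fingers measure 114 mm over their backs; the gripper's body (76 mm by 85 mm) begins 54 mm behind the grasp point. The pads swing forward as they close: fully open they stand 13 mm farther back than shut.
Start: joints at [-0.138, 20.225, 93.587, -0, 66.188, -0.138], TCP at [625.004, -0, 404.681] pointing down, gripper open.
Joint ranges: [-150.9, 150.9], [-52.94, 120.26], [3.33, 152.33], [-74.26, 254.26], [0, 154.13], [-172.89, 172.89]. Speed limits (degrees/s): [127.2, 127.2, 159.86, 180, 180, 180].

### API

Orientations are given as [roll, pitch, yaw] about the fixed x, y, z axes, in that order (R = Rz(yaw) Ry(pitch) Rx(roll)).
In Python, from rig import r, get_image, camera_model, job gives the robot as it stands. The module is installed in compiled form; this text tells all that it offers.
- The arm moves only by the shell command python3 -m handwheel 'ROWS' [FORCE]. ROWS is JSON, a list of rows, each an object with "offset": the shift along the tool's x, y, z in m, a list of three; "turn": the turn, a rotation vector about the tool's x, y, z in rad, a list of three; "claw": the opening, from -1 (shut) to 1 (fully open). In form: [{"offset": [x, y, z], "turn": [wx, wy, wz], "claw": claw}, ...]. A call has 1 to 10 rows; each row is the pose to reach, as a shift and turn from the pose commanded when the call began, along the tool's axes at that moment; what a row does not reach only later rows make up. A row lasts 1/12 s, in which the tool goes at most 41.7 mm and 7.16 degrees, less where a joint would pass 70% of its speed; a pose out of reach is approached as far as the arm can. A call with a gripper value outside its range is refused whole. The fingers move at their own pace and stop on an object; FORCE is the grip in N (left out, the last holds). Time passes only in rows, so rows that repeat a pose let the fingers close. It gives the time, the measured TCP pose, the force, the opening and the grip force at its end, in the units of the state.
- r.sense(): the state, without advancing time (a new reading comes with each control period).
- get_image(name): name is "scene" or "side" or "wrist"; returns the picture (384x512x3 uint8, red, green, blue); there is no depth.
- camera_model(name): a dict with "K" (3x3 intrinsics, pixels), "position" and "rotation" of the camera in the world; the wrist camera has in their place "tool_from_camera" (4x4, takes a point from camera to tool coordinates, whose origin is the TCP and whose axes are the flange's). Camera axes: x right, y up, looking along -z (the intrinsics and any distortion apply to the point x, -y, -z); pixel columns grow to the right and rows downward; lengths in mm; the calibration is good to about 2 mm. A picture is of the moment at which its call begins: read the wrist's pose just before it. camera_model takes no time and is no camera call.
- job.close_job(): hands the job in; it is judged then, once.
The state is a dict: "time": time; "joint_pos": joint angles; "joint_velocities": joint speeds; "tau": joint torques, N m; "tcp_pos": TCP position; "tool_rot": TCP orientation; "wrist_force": force on the tool from outside, world axes, zero at the start; "torque": the same for the moment, N m; "width": opening from 0.0 (shut) to 1.0 (fully open); "grip_force": force on a finger pad.
Only numpy, scipy, OpenCV 4.12 (cv2) and the standard library are available. Lean on these libraries where they do the work, as an engineer would, in place of code of your own. Each camera call takes 0.05 s, during which the arm holds its last target. There are 200 camera calls.

## Working session

There is one attempt and no reset: what is moved stays moved. The work goes in short steps, Python scripts to look and compute and a shell command to move; the robot and the scene stay as the last step left them, time stands still between calls to the robot, and variables do not carry over. Pictures are saved under pics/ and viewed, at most 10 in all, crops included, and the job is handed in when it is done.

```bash
mkdir -p pics; python3 - <<'E'
from rig import r,get_image,camera_model
import cv2,numpy as np
for n in("scene","side"):
    cv2.imwrite(f"pics/{n}0.png",cv2.resize(get_image(n)[:,:,::-1],(800,600),interpolation=cv2.INTER_CUBIC))
    m=camera_model(n);print({k:np.round(v,3).tolist() if not isinstance(v,str) else v for k,v in m.items()})
print(camera_model("wrist"))
print(r.sense())
E
```

```text
{'K': [[374.646, 0.0, 255.248], [0.0, 374.646, 187.823], [0.0, 0.0, 1.0]], 'position': [-99.79, 591.941, 551.837], 'rotation': [57.576, -0.371, -119.896]}
{'K': [[401.434, 0.0, 255.878], [0.0, 401.434, 191.743], [0.0, 0.0, 1.0]], 'position': [315.82, 834.26, 670.257], 'rotation': [48.562, 1.132, -165.097]}
{'K': array([[296.4373164 ,   0.        , 252.47052521],
       [  0.        , 296.4373164 , 189.39891243],
       [  0.        ,   0.        ,   1.        ]]), 'tool_from_camera': array([[-7.20272309e-04,  9.64231954e-01,  2.65058900e-01,
         6.74665097e+01],
       [ 9.99999491e-01,  8.81644848e-04, -4.89846565e-04,
         1.01052904e-01],
       [-7.06013524e-04,  2.65058412e-01, -9.64232098e-01,
         3.26555933e+01],
       [ 0.00000000e+00,  0.00000000e+00,  0.00000000e+00,
         1.00000000e+00]])}
{'time': 0.1, 'joint_pos': array([-1.37910183e-01,  2.02590101e+01,  9.36235287e+01, -9.56461704e-04,
        6.61890073e+01, -1.37168995e-01]), 'joint_velocities': array([ 0.00214424, -0.08797892, -0.03428516, -0.05416254, -0.06005485,
       -0.01455633]), 'tau': array([ 4.27485766e-04, -6.06356549e+01, -3.42817569e+01, -7.40920814e-05,
        3.91241178e-03, -4.99377973e-05]), 'tcp_pos': array([ 6.24795558e+02, -6.45883790e-03,  4.04040872e+02]), 'tool_rot': array([-1.79928452e+02,  7.03279478e-04,  8.99996459e+01]), 'wrist_force': array([-5.24435603e-04, -5.26778927e-02,  5.44561755e-01]), 'torque': array([ 0.06308924, -0.04637798,  0.00251839]), 'grip_force': 0.0, 'width': 0.9992054816846911}
```

View pics/scene0.png

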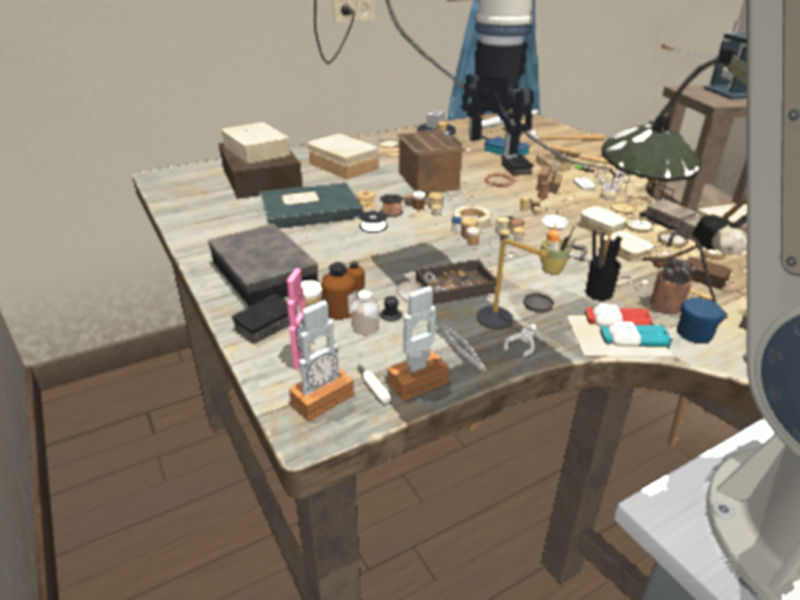

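View pics/side0.png

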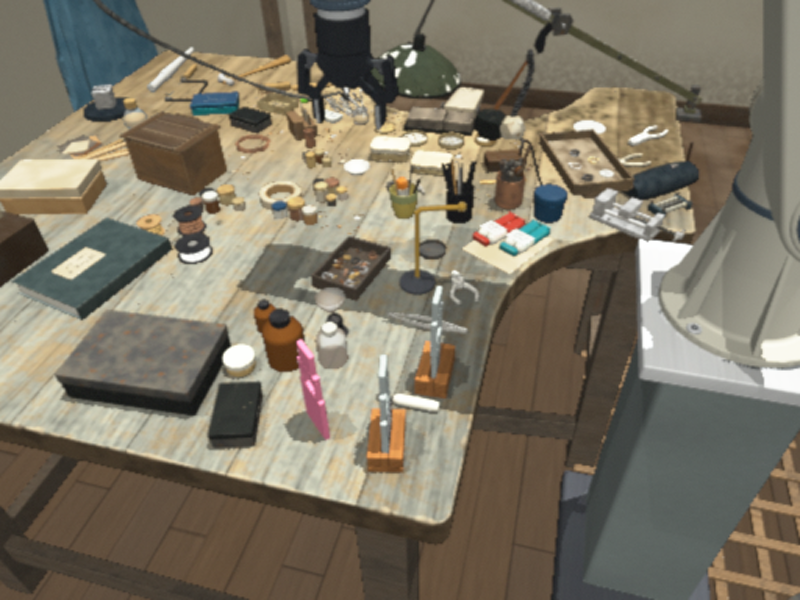

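Scene picture: dial gauge at (320,345), with its white dial at (322,371). The stepped gauge without a dial is at (420,330), and the pink look-alike at (296,315). The steel plate with the dial fits the description. The hook stand's post is at (497,280), with its peg running right to about (545,250). I'll confirm in enlarged crops.

```bash
python3 - <<'E'
from rig import get_image
import cv2,numpy as np
a=get_image("scene")[:,:,::-1];b=get_image("side")[:,:,::-1]
c=lambda im,x,y,w,h,s:cv2.resize(im[y:y+h,x:x+w],(w*s,h*s),interpolation=cv2.INTER_CUBIC)
# scene gauges x180-290,y170-270 ; side gauges 220-310 x 180-305
p=np.zeros((600,800,3),np.uint8)
g=c(a,180,165,100,105,5);p[:525,:500]=g
h=c(a,295,145,60,70,5);p[:350,500:800]=h
cv2.imwrite("pics/c1.png",p)
p=np.zeros((600,800,3),np.uint8)
p[:600,:500]=c(b,220,185,100,120,5)
p[:350,500:800]=c(b,250,120,60,70,5)
cv2.imwrite("pics/c2.png",p)
E
```

```text
(no output)
```

View pics/c1.png

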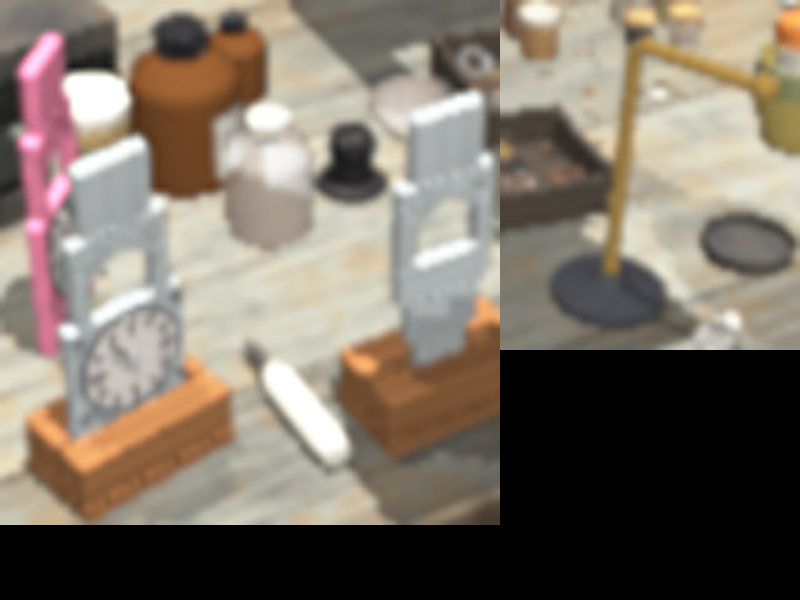

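View pics/c2.png

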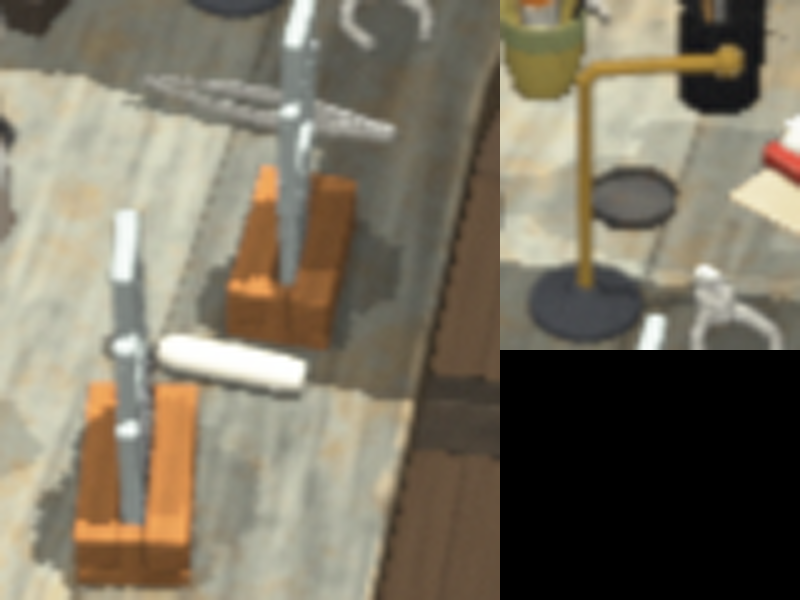

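Crops confirm: the plate with the round dial at scene crop (130,360) (raw pixel 206,237) is the dial gauge, facing the robot. The plate at crop (445,230) has no dial, so it is the stepped gauge, and the pink one is the decoy. Next I'll triangulate.

```bash
cat > h.py <<'E'
import numpy as np,cv2
from scipy.spatial.transform import Rotation as R
from rig import camera_model
def P(n,pose=None):
    m=camera_model(n)
    if n=="wrist":
        T=np.eye(4);T[:3,:3]=R.from_euler('xyz',pose[1],degrees=True).as_matrix();T[:3,3]=pose[0];T=T@m["tool_from_camera"]
        Rc,c=T[:3,:3],T[:3,3]
    else: Rc=R.from_euler('xyz',m["rotation"],degrees=True).as_matrix();c=np.array(m["position"])
    W=np.diag([1,-1,-1])@Rc.T
    return m["K"]@np.c_[W,-W@c]
def tri(Ps,uv):
    A=np.vstack([[u*p[2]-p[0],v*p[2]-p[1]] for p,(u,v) in zip(Ps,uv)])
    x=np.linalg.svd(A*[1,1,1,500])[2][-1]*[1,1,1,500];x=x[:3]/x[3]
    e=[np.round((q:=p@np.r_[x,1])[:2]/q[2]-w,1).tolist() for p,w in zip(Ps,uv)]
    return x,e
E
python3 - <<'E'
from h import *
Ps=[P("scene"),P("side")]
def s(u,v): return (180+u/5-.4,165+v/5-.4)
def sh(u,v): return (295+(u-500)/5-.4,145+v/5-.4)
def d(u,v): return (220+u/5-.4,185+v/5-.4)
def dh(u,v): return (250+(u-500)/5-.4,120+v/5-.4)
for n,a,b in [("tabtop",s(109,158),d(124,245)),("blk-x+y",s(90,478),d(190,525)),("blk-x-y",s(232,398),d(197,388)),("blk+x+y",s(28,432),d(78,523)),
 ("blkbot-x+y",s(90,518),d(188,580)),("shoulderL",s(70,242),d(128,347)),("bend",sh(637,45),dh(583,72)),("knob",sh(768,87),dh(730,60)),("base",sh(610,270),dh(584,285)),
 ("steptop",s(447,107),d(299,22))]:
    x,e=tri(Ps,[a,b]);print(n,x.round(1),e)
E
```

```text
tabtop [467.5 381.7 153.1] [[-0.0, 0.1], [-0.0, -0.1]]
blk-x+y [438.3 409.3  29.5] [[1.1, -1.8], [0.2, 1.9]]
blk-x-y [453.8 340.5  26.8] [[0.3, -0.4], [0.0, 0.4]]
blk+x+y [479.3 419.2  27.9] [[1.4, -2.3], [0.3, 2.6]]
blkbot-x+y [438.8 413.3   4.5] [[0.1, -0.2], [0.0, 0.2]]
shoulderL [461.1 402.8 124.8] [[-0.1, 0.1], [-0.0, -0.1]]
bend [508.3  56.6 144.7] [[-0.0, 0.0], [0.0, -0.0]]
knob [442.2  34.5 147.4] [[-0.0, 0.1], [0.0, -0.1]]
base [507.8  58.   16.3] [[-0.1, 0.1], [0.0, -0.1]]
steptop [433.9 251.  153.4] [[-0.2, 0.4], [0.0, -0.5]]
```

The gauge tab top is at about (467,382,153) with x-axis yaw about 13°. The peg runs from (508,57) to (442,34), yaw about 18°. No half turn is needed. I'll view the hook with the wrist camera first, then go to the gauge.

```bash
cat > snap.py <<'E'
import sys,json
from rig import r,get_image
import cv2
s=r.sense();json.dump([s["tcp_pos"].tolist(),s["tool_rot"].tolist()],open(f"pics/{sys.argv[1]}.json","w"))
cv2.imwrite(f"pics/{sys.argv[1]}.png",get_image("wrist")[:,:,::-1])
print(s["time"],s["tcp_pos"].round(1),s["tool_rot"].round(2),s["width"],s["grip_force"])
E
python3 snap.py w0
python3 -m handwheel '[{"offset":[0.01,-0.035,0],"turn":[0,0,0],"claw":0.5},{"offset":[0.02,-0.07,0],"turn":[0,0,0],"claw":0},{"offset":[0.03,-0.105,0],"turn":[0,0,0],"claw":0},{"offset":[0.045,-0.15,0],"turn":[0,0,0],"claw":0},{"offset":[0.045,-0.15,0],"turn":[0,0,0],"claw":0},{"offset":[0.045,-0.15,0],"turn":[0,0,0],"claw":0},{"offset":[0.045,-0.15,0],"turn":[0,0,0],"claw":0}]' 40
python3 snap.py w1
python3 -m handwheel '[{"offset":[0.04,0,0],"turn":[0,0,-0.05],"claw":0},{"offset":[0.08,0,0],"turn":[0,0,-0.1],"claw":0},{"offset":[0.12,0,0],"turn":[0,0,-0.15],"claw":0},{"offset":[0.16,0,0],"turn":[0,0,-0.2],"claw":0},{"offset":[0.2,-0.002,0],"turn":[0,0,-0.227],"claw":0},{"offset":[0.24,-0.004,0],"turn":[0,0,-0.227],"claw":0},{"offset":[0.28,-0.006,0],"turn":[0,0,-0.227],"claw":0},{"offset":[0.28,-0.006,0],"turn":[0,0,-0.227],"claw":0},{"offset":[0.28,-0.006,0],"turn":[0,0,-0.227],"claw":0}]' 
python3 snap.py w2
python3 -m handwheel '[{"offset":[0.03,0.006,0],"turn":[0,0,0],"claw":0},{"offset":[0.055,0.012,0],"turn":[0,0,0],"claw":0},{"offset":[0.055,0.012,0],"turn":[0,0,0],"claw":0},{"offset":[0.055,0.012,0],"turn":[0,0,0],"claw":0}]' 
python3 snap.py w3
python3 - <<'E'
import cv2,numpy as np
f=lambda n:cv2.imread(f"pics/{n}.png")
cv2.imwrite("pics/m1.png",np.vstack([np.hstack([cv2.resize(f(a),(400,300),interpolation=cv2.INTER_AREA) for a in p]) for p in(("w0","w1"),("w2","w3"))]))
E
```

```text
0.2 [624.9  -0.  404.2] [-179.95   -0.     90.  ] 1.0017891636484 0.0
time: 0.83
tcp_pos: [475.4, 45.1, 405.3]
tool_rot: [179.9, -0.0, 90.0]
wrist_force: [-0.0, 0.1, -0.6]
width: 0.5
grip_force: 0.0
0.8333 [475.4  45.1 405.3] [179.9   -0.    90.04] 0.4999951307726719 0.0
time: 1.63
tcp_pos: [470.0, 327.3, 404.0]
tool_rot: [180.0, 0.0, 103.2]
wrist_force: [0.5, -0.2, -0.4]
width: 0.5
grip_force: 0.0
1.6333 [470.  327.3 404. ] [179.99   0.   103.16] 0.4997324362016658 0.0
time: 2.02
tcp_pos: [469.1, 381.0, 404.3]
tool_rot: [-180.0, 0.0, 103.0]
wrist_force: [0.6, -0.5, 0.2]
width: 0.504
grip_force: 0.0
2.0167 [469.1 381.  404.3] [-1.7999e+02  3.0000e-02  1.0300e+02] 0.5035717459110279 0.0
```

View pics/m1.png

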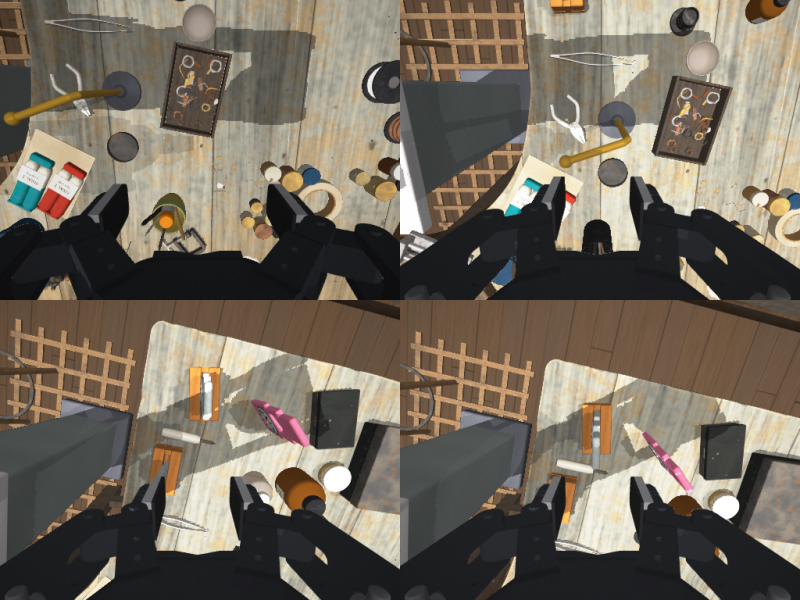

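The wrist views show the hook: w0 knob (12,118), w1 peg from (628,140) to (565,162). The dial gauge is in its block at w2 (205,395) and w3 (597,430). I'll enlarge those spots.

```bash
python3 - <<'E'
import cv2,numpy as np
f=lambda n:cv2.imread(f"pics/{n}.png")
c=lambda n,x,y,w,h,s:cv2.resize(f(n)[y:y+h,x:x+w],(w*s,h*s),interpolation=cv2.INTER_CUBIC)
p=np.zeros((600,800,3),np.uint8)
p[:400,:300]=c("w2",235,75,60,80,5)
p[:400,300:600]=c("w3",225,125,60,80,5)
p[400:600,0:400]=c("w1",195,165,100,50,4)
p[400:600,400:800]=c("w0",0,100,200,100,2)
cv2.imwrite("pics/m2.png",p)
E
```

```text
(no output)
```

View pics/m2.png

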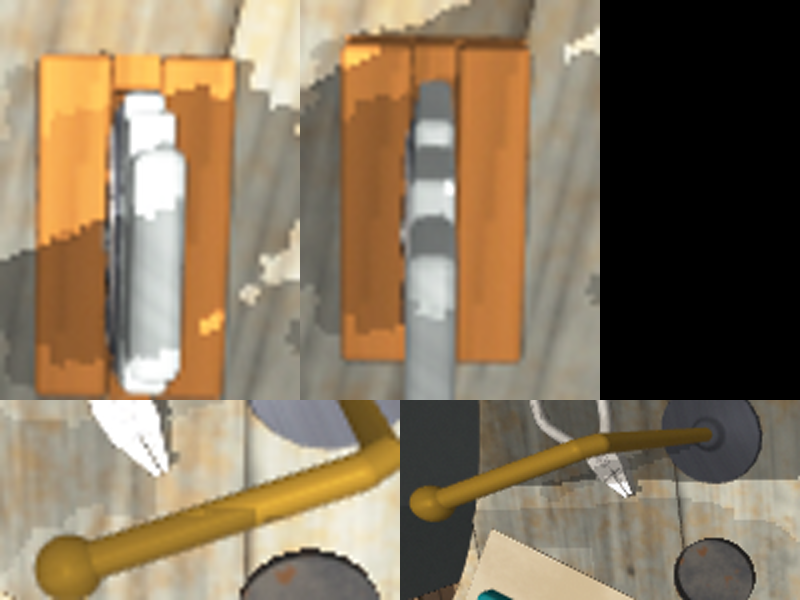

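```bash
python3 - <<'E'
from h import *
import json
W=lambda n:P("wrist",json.load(open(f"pics/{n}.json")))
S,D=P("scene"),P("side")
w0,w1,w2,w3=map(W,("w0","w1","w2","w3"))
def show(n,Ps,uv):
    x,e=tri(Ps,uv);print(n,x.round(1),e);return x
t=[(266.4,127),(250.8,197.6)]
show("tab wrist",[w2,w3],t)
show("tab all",[w2,w3,S,D],t+[(201.4,196.2),(244.4,233.6)])
# tab at z=154 from each wrist
for p,(u,v) in zip([w2,w3],t):
    A=np.array([u*p[2]-p[0],v*p[2]-p[1]]);print(np.linalg.solve(A[:,:2],-A[:,2]*154-A[:,3]).round(1))
k=[(14.8,151.2),(211.6,206.4)];b=[(98.3,122.3),(289.6,177.6)]
show("knob w",[w0,w1],k);show("bend w",[w0,w1],b)
K=show("knob all",[w0,w1,S,D],k+[(348.2,162),(295.6,131.6)])
B=show("bend all",[w0,w1,S,D],b+[(322,153.6),(266.2,134)])
print(np.degrees(np.arctan2(*(B-K)[1::-1])),np.linalg.norm(B-K))
E
```

```text
tab wrist [467.6 382.5 157. ] [[0.1, 0.0], [-0.1, -0.0]]
tab all [467.7 381.8 153.1] [[-0.3, 0.7], [-0.2, -0.6], [-0.1, 0.0], [-0.1, -0.1]]
[467.8 382.4]
[467.9 381.6]
knob w [443.2  35.7 145.1] [[0.0, -0.1], [-0.0, 0.1]]
bend w [506.3  57.3 137.5] [[0.2, -0.7], [-0.2, 0.6]]
knob all [442.9  34.8 146.7] [[-1.8, 1.3], [-0.6, 1.7], [-0.4, 0.2], [-0.3, 0.2]]
bend all [507.9  57.4 144.6] [[-2.5, -0.5], [2.9, 2.5], [-0.2, 0.2], [0.1, 0.2]]
19.16612248964685 68.8670838540624
```

Measured: tab top (467.8, 381.8, ~154), knob (443,35,146), peg yaw about 19°. Now descend 111 mm and grip.

```bash
python3 -m handwheel '[{"offset":[0.001,-0.001,0.03],"turn":[0,0,0],"claw":0},{"offset":[0.001,-0.001,0.06],"turn":[0,0,0],"claw":0},{"offset":[0.001,-0.001,0.085],"turn":[0,0,0],"claw":0},{"offset":[0.001,-0.001,0.1],"turn":[0,0,0],"claw":0},{"offset":[0.001,-0.001,0.111],"turn":[0,0,0],"claw":0},{"offset":[0.001,-0.001,0.111],"turn":[0,0,0],"claw":0},{"offset":[0.001,-0.001,0.111],"turn":[0,0,0],"claw":0}]'
python3 -m handwheel '[{"offset":[0,0,0],"turn":[0,0,0],"claw":-0.3},{"offset":[0,0,0],"turn":[0,0,0],"claw":-0.6},{"offset":[0,0,0],"turn":[0,0,0],"claw":-0.8},{"offset":[0,0,0],"turn":[0,0,0],"claw":-1},{"offset":[0,0,0],"turn":[0,0,0],"claw":-1},{"offset":[0,0,0],"turn":[0,0,0],"claw":-1},{"offset":[0,0,0],"turn":[0,0,0],"claw":-1},{"offset":[0,0,0],"turn":[0,0,0],"claw":-1}]' 40
```

```text
time: 2.65
tcp_pos: [467.6, 381.3, 293.9]
tool_rot: [-180.0, 0.0, 103.0]
wrist_force: [0.5, -0.7, 1.5]
width: 0.498
grip_force: 0.0
time: 3.32
tcp_pos: [467.4, 382.4, 295.0]
tool_rot: [179.9, -0.0, 103.0]
wrist_force: [-0.5, -0.9, 7.6]
width: 0.086
grip_force: 39.9
```

```bash
python3 -m handwheel '[{"offset":[0,0,-0.01],"turn":[0,0,0],"claw":-1},{"offset":[0,0,-0.025],"turn":[0,0,0],"claw":-1},{"offset":[0,0,-0.045],"turn":[0,0,0],"claw":-1},{"offset":[0,0,-0.075],"turn":[0,0,0],"claw":-1},{"offset":[0,0,-0.105],"turn":[0,0,0],"claw":-1},{"offset":[0,0,-0.135],"turn":[0,0,0],"claw":-1},{"offset":[0,0,-0.165],"turn":[0,0,0],"claw":-1},{"offset":[0,0,-0.18],"turn":[0,0,0],"claw":-1},{"offset":[0,0,-0.18],"turn":[0,0,0],"claw":-1},{"offset":[0,0,-0.18],"turn":[0,0,0],"claw":-1}]'
python3 - <<'E'
from h import *
from rig import r
s=r.sense();M=R.from_euler('xyz',s["tool_rot"],degrees=True).as_matrix()
t=np.array([443-.946*40,35-.324*40,s["tcp_pos"][2]])
print(s["tcp_pos"],M.T@(t-s["tcp_pos"]))
E
```

```text
time: 4.15
tcp_pos: [466.9, 381.9, 474.6]
tool_rot: [179.9, -0.0, 103.0]
wrist_force: [-0.6, -1.0, -1.5]
width: 0.087
grip_force: 39.2
[466.92895348 381.94582625 474.56295793] [-336.75660316 -141.21750203   -0.4633958 ]
```

```bash
python3 -m handwheel '[{"offset":[-0.02,-0.008,0],"turn":[0,0,0],"claw":-1},{"offset":[-0.05,-0.02,0],"turn":[0,0,-0.02],"claw":-1},{"offset":[-0.085,-0.035,0],"turn":[0,0,-0.03],"claw":-1},{"offset":[-0.12,-0.05,0],"turn":[0,0,-0.04],"claw":-1},{"offset":[-0.155,-0.065,0],"turn":[0,0,-0.05],"claw":-1},{"offset":[-0.19,-0.08,0],"turn":[0,0,-0.06],"claw":-1},{"offset":[-0.225,-0.095,0],"turn":[0,0,-0.07],"claw":-1},{"offset":[-0.26,-0.11,0],"turn":[0,0,-0.08],"claw":-1},{"offset":[-0.3,-0.126,0],"turn":[0,0,-0.1],"claw":-1},{"offset":[-0.322,-0.135,0],"turn":[0,0,-0.1],"claw":-1}]'
python3 -m handwheel '[{"offset":[-0.008,-0.003,0.01],"turn":[0,0,0],"claw":-1},{"offset":[-0.014,-0.006,0.03],"turn":[0,0,0],"claw":-1},{"offset":[-0.014,-0.006,0.06],"turn":[0,0,0],"claw":-1},{"offset":[-0.014,-0.006,0.09],"turn":[0,0,0],"claw":-1},{"offset":[-0.014,-0.006,0.115],"turn":[0,0,0],"claw":-1},{"offset":[-0.014,-0.006,0.131],"turn":[0,0,0],"claw":-1},{"offset":[-0.014,-0.006,0.131],"turn":[0,0,0],"claw":-1},{"offset":[-0.014,-0.006,0.131],"turn":[0,0,0],"claw":-1},{"offset":[-0.014,-0.006,0.131],"turn":[0,0,0],"claw":-1}]'
python3 snap.py w4
python3 - <<'E'
from rig import get_image
import cv2,numpy as np
c=lambda im,x,y,w,h,s:cv2.resize(im[y:y+h,x:x+w,::-1],(w*s,h*s),interpolation=cv2.INTER_CUBIC)
p=np.zeros((600,800,3),np.uint8)
p[:400,:400]=c(get_image("scene"),300,115,100,100,4)
p[:400,400:]=c(get_image("side"),245,95,100,100,4)
w=cv2.imread("pics/w4.png");p[400:,:266]=cv2.resize(w,(266,200))
cv2.imwrite("pics/m3.png",p)
E
```

```text
time: 4.98
tcp_pos: [406.3, 35.3, 472.0]
tool_rot: [-179.8, 0.0, 108.8]
wrist_force: [0.4, 0.0, -1.7]
width: 0.089
grip_force: 39.3
time: 5.73
tcp_pos: [407.1, 22.9, 342.9]
tool_rot: [-180.0, -0.0, 108.7]
wrist_force: [-0.2, -0.0, -1.2]
width: 0.088
grip_force: 39.3
5.7333 [407.1  22.9 342.9] [-1.7999e+02 -1.0000e-02  1.0875e+02] 0.08761691261601982 39.261115193367004
```

View pics/m3.png

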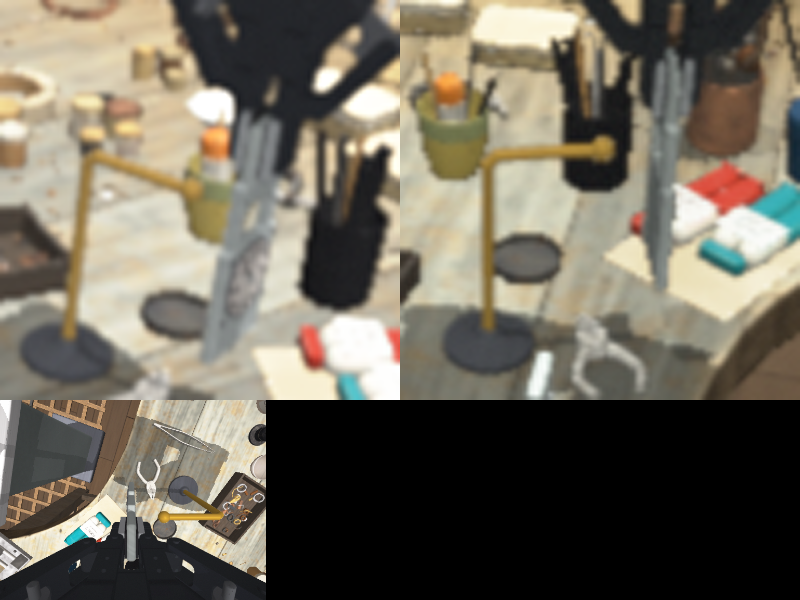

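The dial faces outward and the plate is upright. The peg lies parallel to tool y in the wrist view, and the knob (scene crop 190,187) lines up with the eye. Advance along tool y.

```bash
python3 -m handwheel '[{"offset":[0,0.008,0],"turn":[0,0,0],"claw":-1},{"offset":[0,0.016,0],"turn":[0,0,0],"claw":-1},{"offset":[0,0.024,0],"turn":[0,0,0],"claw":-1},{"offset":[0,0.032,0],"turn":[0,0,0],"claw":-1},{"offset":[0,0.04,0],"turn":[0,0,0],"claw":-1},{"offset":[0,0.045,0],"turn":[0,0,0],"claw":-1},{"offset":[0,0.045,0],"turn":[0,0,0],"claw":-1}]'
python3 -m handwheel '[{"offset":[0,0.008,0],"turn":[0,0,0],"claw":-1},{"offset":[0,0.016,0],"turn":[0,0,0],"claw":-1},{"offset":[0,0.023,0],"turn":[0,0,0],"claw":-1},{"offset":[0,0.023,0],"turn":[0,0,0],"claw":-1},{"offset":[0,0.023,0],"turn":[0,0,0],"claw":-1}]'
python3 - <<'E'
from rig import get_image
import cv2,numpy as np
c=lambda im,x,y,w,h,s:cv2.resize(im[y:y+h,x:x+w,::-1],(w*s,h*s),interpolation=cv2.INTER_CUBIC)
cv2.imwrite("pics/m4.png",np.hstack([c(get_image("scene"),300,115,80,100,5),c(get_image("side"),250,95,80,100,5)]))
E
```

```text
time: 6.47
tcp_pos: [450.7, 37.6, 342.7]
tool_rot: [180.0, 0.0, 108.8]
wrist_force: [-0.0, 0.0, -0.8]
width: 0.087
grip_force: 39.3
time: 6.88
tcp_pos: [471.6, 44.7, 342.6]
tool_rot: [-180.0, -0.0, 108.7]
wrist_force: [-0.9, -0.6, -1.1]
width: 0.083
grip_force: 39.3
```

View pics/m4.png

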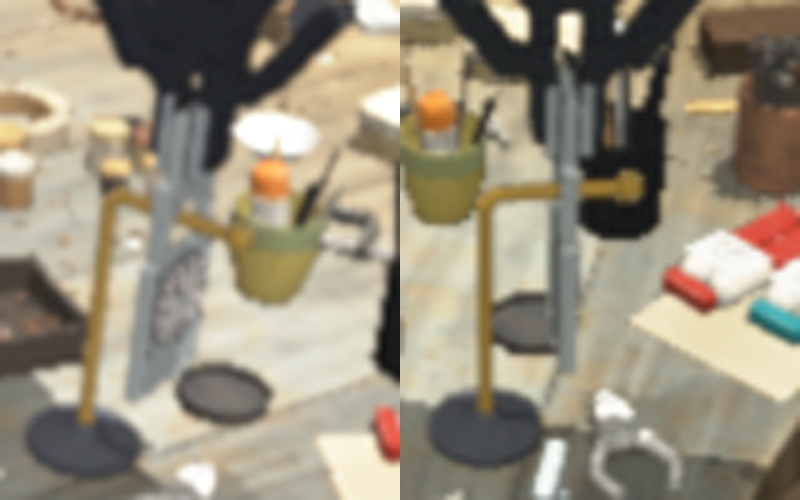

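Threaded: the peg passes through the eye (scene crop 175,215) and the plate is mid-peg. Lower until it makes contact.

```bash
python3 -m handwheel '[{"offset":[0,0,0.003],"turn":[0,0,0],"claw":-1},{"offset":[0,0,0.006],"turn":[0,0,0],"claw":-1},{"offset":[0,0,0.008],"turn":[0,0,0],"claw":-1},{"offset":[0,0,0.008],"turn":[0,0,0],"claw":-1},{"offset":[0,0,0.008],"turn":[0,0,0],"claw":-1}]'
python3 -m handwheel '[{"offset":[0,0,0.001],"turn":[0,0,0],"claw":-1},{"offset":[0,0,0.001],"turn":[0,0,0],"claw":-1},{"offset":[0,0,0.001],"turn":[0,0,0],"claw":-1}]'
```

```text
time: 7.4
tcp_pos: [471.1, 44.5, 335.1]
tool_rot: [-180.0, -0.0, 108.7]
wrist_force: [-0.9, -0.0, 8.6]
width: 0.09
grip_force: 40.7
time: 7.65
tcp_pos: [471.2, 44.5, 334.8]
tool_rot: [180.0, 0.0, 108.7]
wrist_force: [-6.2, -1.7, 17.8]
width: 0.091
grip_force: 42.2
```

Contact is firm. Ease up 1 mm and open gently.

```bash
python3 -m handwheel '[{"offset":[0,0,-0.001],"turn":[0,0,0],"claw":-1},{"offset":[0,0,-0.001],"turn":[0,0,0],"claw":-1},{"offset":[0,0,-0.001],"turn":[0,0,0],"claw":-0.8},{"offset":[0,0,-0.001],"turn":[0,0,0],"claw":-0.7},{"offset":[0,0,-0.001],"turn":[0,0,0],"claw":-0.55},{"offset":[0,0,-0.001],"turn":[0,0,0],"claw":-0.4},{"offset":[0,0,-0.001],"turn":[0,0,0],"claw":-0.2},{"offset":[0,0,-0.001],"turn":[0,0,0],"claw":-0.1},{"offset":[0,0,-0.001],"turn":[0,0,0],"claw":0},{"offset":[0,0,-0.001],"turn":[0,0,0],"claw":0}]' 20
python3 -m handwheel '[{"offset":[0,0,-0.01],"turn":[0,0,0],"claw":0},{"offset":[0,0,-0.03],"turn":[0,0,0],"claw":0},{"offset":[0,0,-0.06],"turn":[0,0,0],"claw":0},{"offset":[0,0,-0.09],"turn":[0,0,0],"claw":0},{"offset":[0,0,-0.12],"turn":[0,0,0],"claw":0},{"offset":[0,0,-0.12],"turn":[0,0,0],"claw":0},{"offset":[0,0,-0.12],"turn":[0,0,0],"claw":0}]'
python3 -m handwheel '[{"offset":[0,0,0],"turn":[0,0,0],"claw":0},{"offset":[0,0,0],"turn":[0,0,0],"claw":0},{"offset":[0,0,0],"turn":[0,0,0],"claw":0},{"offset":[0,0,0],"turn":[0,0,0],"claw":0},{"offset":[0,0,0],"turn":[0,0,0],"claw":0},{"offset":[0,0,0],"turn":[0,0,0],"claw":0},{"offset":[0,0,0],"turn":[0,0,0],"claw":0},{"offset":[0,0,0],"turn":[0,0,0],"claw":0},{"offset":[0,0,0],"turn":[0,0,0],"claw":0},{"offset":[0,0,0],"turn":[0,0,0],"claw":0}]'
cat > look.py <<'E'
import sys
from rig import get_image
import cv2,numpy as np
c=lambda im,x,y,w,h,s:cv2.resize(im[y:y+h,x:x+w,::-1],(w*s,h*s),interpolation=cv2.INTER_CUBIC)
cv2.imwrite(sys.argv[1],np.hstack([c(get_image("scene"),300,115,80,100,5),c(get_image("side"),250,95,80,100,5)]))
E
python3 look.py pics/m5.png
```

```text
time: 8.48
tcp_pos: [471.3, 44.6, 334.7]
tool_rot: [-180.0, 0.0, 108.7]
wrist_force: [-0.5, -0.4, 0.1]
width: 0.499
grip_force: 0.0
time: 9.07
tcp_pos: [471.6, 44.6, 457.0]
tool_rot: [179.8, 0.1, 108.7]
wrist_force: [-0.3, 0.3, -0.3]
width: 0.498
grip_force: 0.0
time: 9.9
tcp_pos: [471.3, 44.6, 454.7]
tool_rot: [-180.0, 0.0, 108.7]
wrist_force: [0.3, 0.5, -0.0]
width: 0.5
grip_force: 0.0
```

View pics/m5.png

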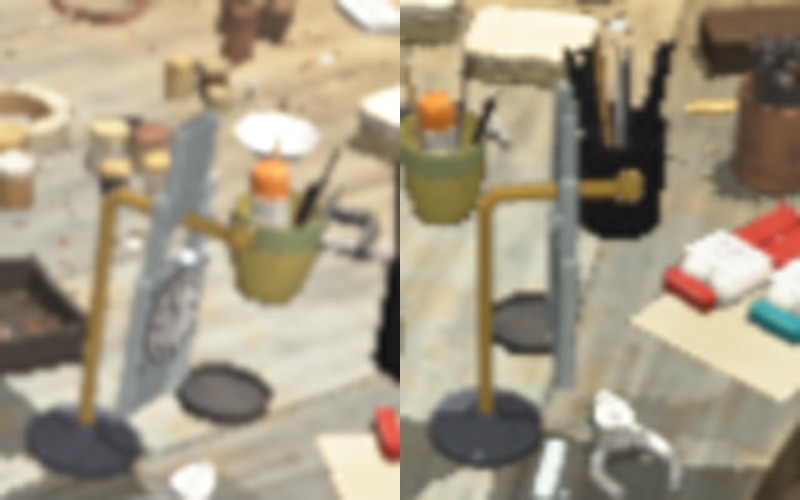

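The gauge hangs mid-peg with its dial outward. Let any swing die down and measure the motion.

```bash
H='[{"offset":[0,0,0],"turn":[0,0,0],"claw":0}]'
python3 - <<'E'
from rig import get_image,r
import numpy as np
f=lambda:get_image("scene")[120:205,320:350].astype(int)
a=f();d=[]
for i in range(40):
    b=f();d.append(abs(b-a).mean().round(2));a=b
print(d,r.sense()["time"])
E
```

```text
[np.float64(0.35), np.float64(0.35), np.float64(0.36), np.float64(0.36), np.float64(0.37), np.float64(0.35), np.float64(0.34), np.float64(0.35), np.float64(0.36), np.float64(0.36), np.float64(0.36), np.float64(0.36), np.float64(0.35), np.float64(0.34), np.float64(0.36), np.float64(0.34), np.float64(0.35), np.float64(0.35), np.float64(0.35), np.float64(0.35), np.float64(0.35), np.float64(0.36), np.float64(0.35), np.float64(0.35), np.float64(0.34), np.float64(0.34), np.float64(0.35), np.float64(0.35), np.float64(0.35), np.float64(0.35), np.float64(0.36), np.float64(0.35), np.float64(0.35), np.float64(0.35), np.float64(0.34), np.float64(0.34), np.float64(0.35), np.float64(0.36), np.float64(0.35), np.float64(0.35)] 12.05
```

Only sensor noise between frames, so it is at rest.

```bash
python3 -c "
from rig import job
print(job.close_job())"
```

```text
the job is handed in; nothing more can be done
None
```

The dial gauge hangs at rest at mid-peg with its dial facing the knob, the gripper is clear of it, I never touched the stepped gauge, and the job was handed in at about 12 s; no verdict came back.

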